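# Pack the glaze caddy for the spray booth

## Robot

A 6-joint arm with a two-finger parallel gripper is mounted at the origin on the work surface. World frame = base frame: x ahead of the robot, y to its left, z up, the work surface at z = 0. Lengths are in mm, angles in rad, forces in N, time in s.
With the tool pointing down it reaches from about 350 to 775 mm from the base axis. Payload 7.3 kg.
Tool frame: the origin (TCP) lies between the finger pads; the fingertips stand 25 mm ahead of it and the grasp point (between the pads) lies 6 mm ahead of it; z points along the fingers, y is the line along which they close (so a half turn about z gives the same grasp; the last joint's range is limited). The gripper opens to 92 mm and grips with 3 to 60 N. Pads are 19 mm wide; open, the fingers measure 130 mm over their backs; the gripper's body (75 mm by 190 mm) begins 47 mm behind the grasp point.
Start: joints at [0.961, 0.342, 1.524, -0, 1.275, -0.146], TCP at [234.848, 469.565, 221.141] pointing down, gripper open.
Joint ranges: [-2.53, 2.53], [-0.77, 2.02], [0.04, 2.7], [-1, 4.14], [0.28, 2.66], [-3.11, 3.11]. Speed limits (rad/s): [2.57, 2.57, 3.14, 3.14, 3.14, 3.14].

## Interface

Orientations are given as [roll, pitch, yaw] about the fixed x, y, z axes, in that order (R = Rz(yaw) Ry(pitch) Rx(roll)).
In Python, from plant import bot gives the robot as it stands.
- The arm moves only by the tool play_rows, never from a script. Its argument "commands" is a list of rows, each an object of numbers: "x", "y", "z": the shift along the tool's x, y, z in m; "twist": the turn about the tool's z in degrees. In form: [{"x": .., "y": .., "z": .., "twist": ..}, ...]. A call has exactly 8 rows; each row is the pose to reach, as a shift and turn from the pose commanded when the call began, along the tool's axes at that moment; what a row does not reach only later rows make up. A row lasts 1/10 s, in which the tool goes at most 50 mm and 8.59 degrees, less where a joint would pass 70% of its speed; a pose out of reach is approached as far as the arm can. A call with a gripper value outside its range is refused whole. "jaw" is the closure, from 0 (fully open) to 1 (shut), set as the call begins (left out, the last holds). The fingers move at their own pace and stop on an object; the grip force is fixed at half the most. Time passes only in rows, so rows that repeat a pose let the fingers close, or fill a call up. It gives the time, the measured TCP pose, the force, the opening and the grip force at its end, in the units of the state.
- bot.get_obs(): the state, without advancing time (a new reading comes with each control period).
- bot.capture(name): name is "scene" or "top"; returns a dict with "pixels" (384x512x3 uint8, red, green, blue), "fx", "fy", "cx", "cy" (pixels), "k1" (the pictures are not rectified: a ray, as slopes to the right and down, at radius r is drawn at 1 + k1 r^2 times it, then the intrinsics apply), "eye" and "rotation" of the camera in the world. Camera axes: x right, y down, z forward; pixel columns grow to the right and rows downward; lengths in mm; the calibration is good to about 2 mm. A picture is of the moment at which its call begins. There is no depth.
- bot.close_job(): hands the job in; it is judged then, once.
The state is a dict: "time": time; "joint_positions": joint angles; "dq": joint speeds; "tau": joint torques, N m; "tool_pos": TCP position; "tcp_rot": TCP orientation; "contact_force": force on the tool from outside, world axes, zero at the start; "moment": the same for the moment, N m; "grip_width": finger opening in mm; "finger_force": force on a finger pad.
Only numpy, scipy, OpenCV 4.12 (cv2) and the standard library are available. Lean on these libraries where they do the work, as an engineer would, in place of code of your own. Each camera call takes 0.05 s, during which the arm holds its last target. There are 200 camera calls.

## Task

Pack the caddy for the spray booth: stand each of the four glaze jars (red, blue, yellow and green lids) upright in the bay that has the chip of the same colour, setting it down on the bay's floor rather than dropping it. Leave the black-lidded jar and the squat blue-lidded tub where they are, and do not tip any jar over.

Things in the scene. Friction and masses are not known exactly. Their poses are not given: they have to be found in the camera images.
- jar_red: Glaze jar: white upright plastic cylinder with a red screw lid and a red band round it, standing loose on the table. 50 mm diameter, 90 mm tall (straight wall to 70 mm, lid 49 mm diameter from 70 to 90 mm), about 0.18 kg. Origin at the centre of its underside, z up its axis; its yaw means nothing.
- jar_blue: Glaze jar: white upright plastic cylinder with a blue screw lid and a blue band round it, standing loose on the table. 50 mm diameter, 90 mm tall (straight wall to 70 mm, lid 49 mm diameter from 70 to 90 mm), about 0.18 kg. Origin at the centre of its underside, z up its axis; its yaw means nothing.
- jar_yellow: Glaze jar: white upright plastic cylinder with a yellow screw lid and a yellow band round it, standing loose on the table. 50 mm diameter, 90 mm tall (straight wall to 70 mm, lid 49 mm diameter from 70 to 90 mm), about 0.18 kg. Origin at the centre of its underside, z up its axis; its yaw means nothing.
- jar_green: Glaze jar: white upright plastic cylinder with a green screw lid and a green band round it, standing loose on the table. 50 mm diameter, 90 mm tall (straight wall to 70 mm, lid 49 mm diameter from 70 to 90 mm), about 0.18 kg. Origin at the centre of its underside, z up its axis; its yaw means nothing.
- bay_red: Grey plastic bay in the caddy, marked by a red chip (tile 30 x 60 mm on a ledge outside its +x wall, 56 mm from its centre). Opening 68 x 68 mm, walls 4 mm thick, 28 mm high. Origin: centre of its underside, 8 mm above the table; inner floor 4 mm above it. z up, y along the row, +x away from the robot. Row pitch 77 mm: a jar next door leaves 27 mm along the row; across, it is free.
- bay_blue: Grey plastic bay in the caddy, marked by a blue chip (tile 30 x 60 mm on a ledge outside its +x wall, 56 mm from its centre). Opening 68 x 68 mm, walls 4 mm thick, 28 mm high. Origin: centre of its underside, 8 mm above the table; inner floor 4 mm above it. z up, y along the row, +x away from the robot. Nothing of the caddy is higher than 46 mm above the table.
- bay_yellow: Grey plastic bay in the caddy, marked by a yellow chip (tile 30 x 60 mm on a ledge outside its +x wall, 56 mm from its centre). Opening 68 x 68 mm, walls 4 mm thick, 28 mm high. Origin: centre of its underside, 8 mm above the table; inner floor 4 mm above it. z up, y along the row, +x away from the robot. Which bay lies where in the row changes.
- bay_green: Grey plastic bay in the caddy, marked by a green chip (tile 30 x 60 mm on a ledge outside its +x wall, 56 mm from its centre). Opening 68 x 68 mm, walls 4 mm thick, 28 mm high. Origin: centre of its underside, 8 mm above the table; inner floor 4 mm above it. z up, y along the row, +x away from the robot. The caddy is a fixed wooden carrier.
- jar_black: Look-alike: a jar of exactly the same make and size as the glaze jars, but with a black lid and black band; no bay has its colour. Loose. Origin at the centre of its underside, z up.
- tub_blue: Look-alike: a squat white tub with a blue lid, 64 mm diameter and only 42 mm tall, loose on the table. It is not a glaze jar. Origin at the centre of its underside, z up. The six jars and tubs start at least 90 mm apart, centre to centre; other things near them are under 30 mm high.

How it is judged (in metres and radians):
At the end, for the whole second after the job is handed in: Red, blue, yellow and green jars each stand upright (0.1 rad) on the floor of the bay of their colour (within 14 mm of its centre, underside under 9 mm above its origin), released, at rest; black-lidded jar and squat blue tub upright, within 20 mm of their start (horizontal distance between jar_red and bay_red below 0.014 m and z of jar_red in the frame of bay_red below 0.009 m and angle between each of jar_red, jar_blue, jar_yellow, jar_green, jar_black, tub_blue's own z axis and vertical below 0.1 rad and linear speed of each of jar_red, jar_blue, jar_yellow, jar_green below 0.02 m/s and contact force between each of jar_red, jar_blue, jar_yellow, jar_green and the fingers below 0.05 N and horizontal distance between jar_blue and bay_blue below 0.014 m and z of jar_blue in the frame of bay_blue below 0.009 m and horizontal distance between jar_yellow and bay_yellow below 0.014 m and z of jar_yellow in the frame of bay_yellow below 0.009 m and horizontal distance between jar_green and bay_green below 0.014 m and z of jar_green in the frame of bay_green below 0.009 m and distance of each of jar_black, tub_blue from where it was at the start of the episode below 0.02 m); the robot touches nothing.
It fails at once if a look-alike (black-lidded jar or squat blue tub) is moved from its place by more than 20 mm (distance of any of jar_black, tub_blue from where it was at the start of the episode above 0.02 m).
It fails at once if a glaze jar is tipped over (leans more than 45 degrees) (angle between any of jar_red, jar_blue, jar_yellow, jar_green's own z axis and vertical above 0.785 rad).
It fails at once if a glaze jar is dropped: it falls free, touching nothing, faster than 0.35 m/s with its underside more than 40 mm above the table ((contact force between jar_red and anything else below 0.02 N and height (world z) of jar_red above 0.04 m and linear speed of jar_red above 0.35 m/s) or (contact force between jar_blue and anything else below 0.02 N and height (world z) of jar_blue above 0.04 m and linear speed of jar_blue above 0.35 m/s) or (contact force between jar_yellow and anything else below 0.02 N and height (world z) of jar_yellow above 0.04 m and linear speed of jar_yellow above 0.35 m/s) or (contact force between jar_green and anything else below 0.02 N and height (world z) of jar_green above 0.04 m and linear speed of jar_green above 0.35 m/s)).
It also fails if it takes over 90 s, if anything falls off the work surface, if the arm or the gripper's body presses on something with over 40 N, if the wrist force passes 120 N, or if a joint passes its speed limit or range.

## Working session

There is one attempt and no reset: what is moved stays moved. The work goes in short steps, Python scripts to look and compute and a tool call to move; the robot and the scene stay as the last step left them, time stands still between calls to the robot, and variables do not carry over. Pictures are saved under pics/ and viewed, at most 14 in all, crops included, and the job is handed in when it is done.

Besides the shell and the picture viewer there is one more tool, called by a JSON object that holds its "fn" and its "kwargs". play_rows: Moves the arm, as the interface text tells. Its arguments: {"type":"object","properties":{"commands":{"type":"array"},"jaw":{"type":"number"}},"required":["commands"]}

```bash
mkdir -p pics; python3 - <<'E'
from plant import bot
import cv2,pickle
d={}
for n in("scene","top"):
    c=bot.capture(n); d[n]=c
    cv2.imwrite(f"pics/{n}0.png",c["pixels"][:,:,::-1])
    print(n,{k:v for k,v in c.items() if k!="pixels"})
pickle.dump(d,open("d0.pkl","wb"))
print(bot.get_obs())
E
```

```text
scene {'fx': 400.66505830732285, 'fy': 400.66505830732285, 'cx': 252.1910909772364, 'cy': 188.9985802474123, 'k1': -0.14415405588710772, 'eye': array([1083.09300672, -488.18024309,  815.71519978]), 'rotation': array([-2.39421866,  0.00526038,  0.82397537])}
top {'fx': 352.5501542251013, 'fy': 352.5501542251013, 'cx': 256.927605337623, 'cy': 191.15962395169785, 'k1': -0.07343427870025782, 'eye': array([ 325.03684945,  -15.1665636 , 1084.14101483]), 'rotation': array([-2.92898967,  0.00474104, -1.53069308])}
{'time': 0.1, 'joint_positions': array([ 9.61011159e-01,  3.42671220e-01,  1.52490441e+00,  6.15843580e-06,
        1.27534869e+00, -1.45985438e-01]), 'dq': array([-0.00131164, -0.00204221, -0.00123228,  0.00091236,  0.00025997,
        0.00066569]), 'tau': array([ 1.62919729e-03, -4.32005239e+01, -2.44695300e+01,  7.17996061e-02,
        5.25537122e-02, -6.09946278e-05]), 'tool_pos': array([234.62961619, 469.26581613, 220.51097121]), 'tcp_rot': array([-3.14027601e+00, -1.99540470e-04,  2.67779100e+00]), 'contact_force': array([ 0.46726129,  0.04308292, -0.14083399]), 'moment': array([-0.01237984, -0.02150282,  0.06480104]), 'finger_force': 0.0, 'grip_width': 91.51982295322429}
```

View pics/top0.png

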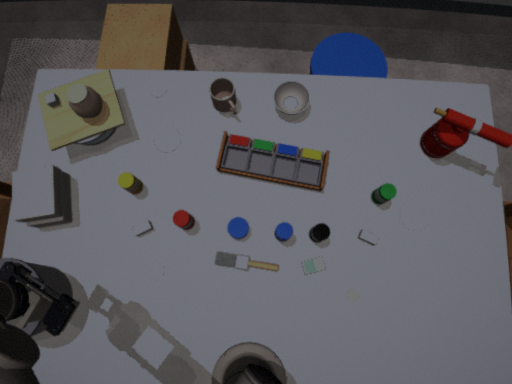

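View pics/scene0.png

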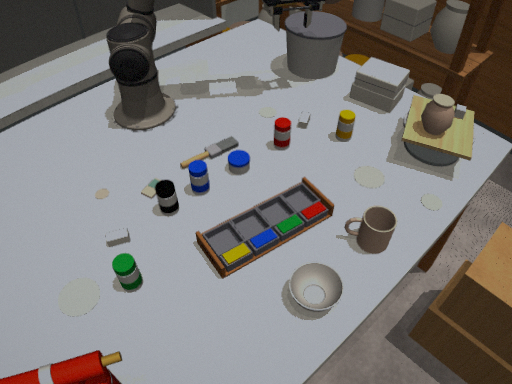

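```bash
cat > h.py <<'E'
import numpy as np,cv2
from scipy.spatial.transform import Rotation as Ro
HSV={'red':[((0,150,50),(6,255,255)),((174,150,50),(180,255,255))],'yellow':[((22,150,60),(34,255,255))],
'green':[((50,150,40),(75,255,255))],'blue':[((108,150,60),(125,255,255))],'black':[((0,0,0),(180,255,28))]}
def blobs(c,col,amin=15):
    h=cv2.cvtColor(c["pixels"],cv2.COLOR_RGB2HSV); m=sum(cv2.inRange(h,np.array(a),np.array(b)) for a,b in HSV[col])
    n,l,s,ce=cv2.connectedComponentsWithStats(m.astype(np.uint8))
    return [(int(s[i,4]),ce[i].round(1)) for i in range(1,n) if amin<s[i,4]<1500]
def ray(c,uv):
    K=np.array([[c["fx"],0,c["cx"]],[0,c["fy"],c["cy"]],[0,0,1]])
    p=cv2.undistortPoints(np.array([[uv]],float),K,np.array([c["k1"],0,0,0,0.]))[0,0]
    return np.array(c["eye"]),Ro.from_euler('xyz',c["rotation"]).as_matrix()@np.array([*p,1])
def plane(c,uv,z):
    e,d=ray(c,uv); return e+d*(z-e[2])/d[2]
def tri(a,ua,b,ub):
    (e,d),(f,g)=ray(a,ua),ray(b,ub)
    s=np.linalg.lstsq(np.c_[d,-g],f-e,rcond=None)[0]; p,q=e+s[0]*d,f+s[1]*g
    return (p+q)/2,np.linalg.norm(p-q)
def axis(a,ua,b,ub):
    (e,d),(f,g)=ray(a,ua),ray(b,ub)
    s=np.linalg.solve(np.c_[d[:2],-g[:2]],(f-e)[:2]); return e[:2]+s[0]*d[:2]
E
python3 - <<'E'
import pickle;from h import *
d=pickle.load(open('d0.pkl','rb'))
for col in HSV:
  for n in d: print(col,n,[(a,tuple(map(float,c))) for a,c in blobs(d[n],col) if 90<c[1]<300])
E
```

```text
red scene [(185, (282.2, 124.2)), (91, (281.0, 142.5)), (235, (313.4, 209.8))]
red top [(351, (459.6, 119.3)), (502, (451.1, 134.9)), (411, (495.9, 134.9)), (154, (238.9, 140.1)), (209, (181.1, 218.2))]
yellow scene [(123, (347.0, 114.6)), (299, (235.7, 253.1))]
yellow top [(147, (311.4, 154.0)), (180, (126.0, 180.1))]
green scene [(243, (288.9, 223.6)), (387, (123.5, 264.2)), (116, (132.3, 283.8))]
green top [(144, (262.9, 144.8)), (187, (387.2, 191.3))]
blue scene [(291, (238.1, 158.2)), (246, (197.4, 168.1)), (101, (200.1, 187.6)), (276, (263.1, 237.8))]
blue top [(163, (287.1, 149.3)), (320, (237.8, 227.5)), (215, (283.7, 230.7))]
black scene [(265, (164.7, 188.7)), (103, (169.7, 208.0))]
black top [(126, (4.9, 189.0)), (19, (375.3, 199.5)), (72, (508.2, 210.2)), (213, (320.5, 231.7))]
```

```bash
python3 - <<'E'
import pickle;from h import *
np.set_printoptions(precision=1,suppress=True)
d=pickle.load(open('d0.pkl','rb'));T,S=d['top'],d['scene']
J={'red':((181.1,218.2),(282.2,124.2)),'yellow':((126,180.1),(347,114.6)),'green':((387.2,191.3),(123.5,264.2)),'blue':((283.7,230.7),(197.4,168.1)),'black':((320.5,231.7),(164.7,188.7)),'tub':((237.8,227.5),(238.1,158.2))}
for k,(t,s) in J.items():
  z=42 if k=='tub' else 87
  print(k,axis(T,t,S,s),tri(T,t,S,s),'topplane',plane(T,t,z)[:2],'scene',plane(S,s,z-5)[:2])
C={'red':((238.9,140.1),(313.4,209.8)),'green':((262.9,144.8),(288.9,223.6)),'blue':((287.1,149.3),(263.1,237.8)),'yellow':((311.4,154),(235.7,253.1))}
for z in(30,35,40,45): print(z,[plane(T,C[k][0],z)[:2]-plane(S,C[k][1],z)[:2] for k in C])
for k,(t,s) in C.items(): print(k,tri(T,t,S,s),plane(T,t,38)[:2],plane(S,s,38)[:2])
E
```

```text
red [452.  211.1] (array([452.4, 211.9,  83.7]), np.float64(1.5195868851998675)) topplane [452.4 211.7] scene [450.6 212.7]
yellow [557.5 384.2] (array([557.5, 384.2,  89.8]), np.float64(0.12392520638886466)) topplane [558.2 385.4] scene [551.8 393.5]
green [ 556.2 -384.6] (array([ 555.1, -383.8,   82.8]), np.float64(1.2496789437262494)) topplane [ 554.4 -381.7] scene [ 554.1 -384.2]
blue [ 499.2 -127.7] (array([428.6, -83.1,  82.4]), np.float64(1.701406014253891)) topplane [428.6 -82.1] scene [427.8 -83.6]
black [ 432.2 -190.4] (array([ 429.8, -188.2,   80.9]), np.float64(1.993711399650632)) topplane [ 429.7 -186.3] scene [ 430.2 -189.5]
tub [436.2  50.3] (array([437.2,  50.5,  39. ]), np.float64(1.6573254856052821)) topplane [437.4  51. ] scene [435.2  51.1]
30 [array([ 9.1, -5.9]), array([ 8.4, -4.3]), array([ 9. , -4.2]), array([ 8.5, -3.5])]
35 [array([ 4.8, -2.8]), array([ 4.1, -1.3]), array([ 4.7, -1.3]), array([ 4.2, -0.7])]
40 [array([0.6, 0.4]), array([-0.1,  1.8]), array([0.4, 1.6]), array([-0.1,  2.1])]
45 [array([-3.7,  3.6]), array([-4.4,  4.8]), array([-3.9,  4.5]), array([-4.4,  4.9])]
red (array([711.1,  61.6,  40.2]), np.float64(0.6462518745487701)) [712.2  62. ] [709.9  62.8]
green (array([698.7, -14.4,  39. ]), np.float64(1.3284511936789214)) [699.5 -13.9] [697.9 -14.4]
blue (array([686.6, -90.4,  39.5]), np.float64(1.5543936350127372)) [687.6 -89.8] [685.5 -90.3]
yellow (array([ 674.6, -166.4,   38.8]), np.float64(1.6894881304732479)) [ 675.3 -165.8] [ 673.7 -166.8]
```

{"fn": "play_rows", "kwargs": {"commands": [{"x":-0.042,"y":0.009,"z":0.0,"twist":8.5},{"x":-0.083,"y":0.018,"z":0.0,"twist":17},{"x":-0.125,"y":0.027,"z":0.0,"twist":25.5},{"x":-0.167,"y":0.036,"z":0.0,"twist":34},{"x":-0.208,"y":0.045,"z":0.0,"twist":42.5},{"x":-0.25,"y":0.054,"z":0.0,"twist":51},{"x":-0.29,"y":0.062,"z":0.0,"twist":59.5},{"x":-0.327,"y":0.068,"z":0.0,"twist":68}], "jaw": 0}}

```text
time: 0.9
tool_pos: [559.3, 383.2, 220.4]
tcp_rot: [-3.141, 0.001, 1.484]
contact_force: [0.3, 0.4, -0.8]
grip_width: 92.0
finger_force: 0.0
```

{"fn": "play_rows", "kwargs": {"commands": [{"x":0,"y":0,"z":0.0,"twist":4.5},{"x":0,"y":0,"z":0.0,"twist":4.5},{"x":0,"y":0,"z":0.0,"twist":4.5},{"x":0,"y":0,"z":0.0,"twist":4.5},{"x":0,"y":0,"z":0.0,"twist":4.5},{"x":0,"y":0,"z":0.0,"twist":4.5},{"x":0,"y":0,"z":0.0,"twist":4.5},{"x":0,"y":0,"z":0.0,"twist":4.5}]}}

```text
time: 1.7
tool_pos: [557.6, 384.2, 221.3]
tcp_rot: [3.141, -0.0, 1.413]
contact_force: [0.1, -0.2, 1.1]
grip_width: 91.7
finger_force: 0.0
```

{"fn": "play_rows", "kwargs": {"commands": [{"x":0,"y":0,"z":0.03,"twist":0},{"x":0,"y":0,"z":0.06,"twist":0},{"x":0,"y":0,"z":0.09,"twist":0},{"x":0,"y":0,"z":0.115,"twist":0},{"x":0,"y":0,"z":0.135,"twist":0},{"x":0,"y":0,"z":0.148,"twist":0},{"x":0,"y":0,"z":0.153,"twist":0},{"x":0,"y":0,"z":0.153,"twist":0}]}}

```text
time: 2.5
tool_pos: [557.7, 384.1, 68.0]
tcp_rot: [-3.141, 0.0, 1.412]
contact_force: [0.6, -0.0, 0.2]
grip_width: 91.4
finger_force: 0.0
```

{"fn": "play_rows", "kwargs": {"commands": [{"x":0,"y":0,"z":0,"twist":0},{"x":0,"y":0,"z":0,"twist":0},{"x":0,"y":0,"z":0,"twist":0},{"x":0,"y":0,"z":0,"twist":0},{"x":0,"y":0,"z":0,"twist":0},{"x":0,"y":0,"z":0,"twist":0},{"x":0,"y":0,"z":0,"twist":0},{"x":0,"y":0,"z":0,"twist":0}], "jaw": 1}}

```text
time: 3.3
tool_pos: [557.7, 384.2, 68.3]
tcp_rot: [3.142, -0.0, 1.412]
contact_force: [-0.5, 0.2, 0.8]
grip_width: 48.3
finger_force: 30.0
```

```bash
python3 - <<'E'
from plant import bot
import cv2
c=bot.capture("scene"); cv2.imwrite("pics/s1.png",cv2.resize(c["pixels"][40:220,200:450,::-1],None,fx=3,fy=3))
E
```

```text
(no output)
```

View pics/s1.png

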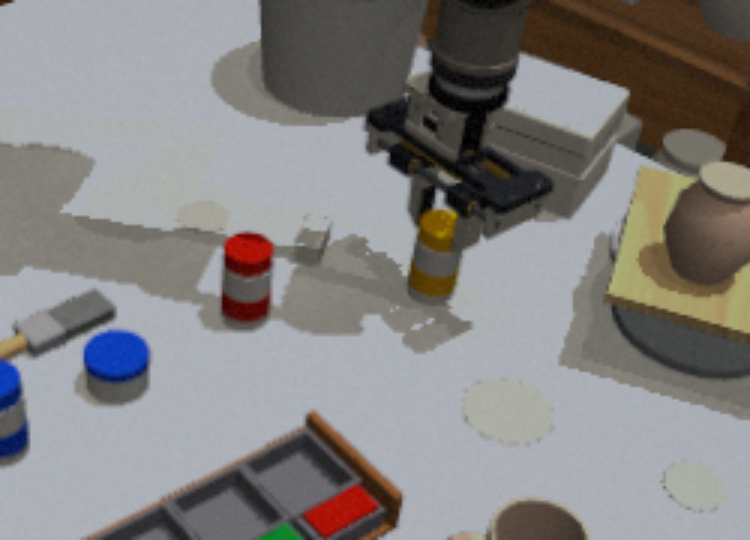

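{"fn": "play_rows", "kwargs": {"commands": [{"x":0,"y":0,"z":-0.005,"twist":0},{"x":0,"y":0,"z":-0.02,"twist":0},{"x":0,"y":0,"z":-0.04,"twist":0},{"x":0,"y":0,"z":-0.065,"twist":0},{"x":0,"y":0,"z":-0.09,"twist":0},{"x":-0.005,"y":0,"z":-0.11,"twist":0},{"x":-0.02,"y":0.005,"z":-0.12,"twist":0},{"x":-0.04,"y":0.011,"z":-0.125,"twist":0}]}}

```text
time: 4.15
tool_pos: [562.6, 342.5, 194.9]
tcp_rot: [3.139, -0.001, 1.414]
contact_force: [0.8, -0.0, -2.0]
grip_width: 48.8
finger_force: 30.0
```

{"fn": "play_rows", "kwargs": {"commands": [{"x":-0.03,"y":0.009,"z":0,"twist":0},{"x":-0.065,"y":0.018,"z":0,"twist":0},{"x":-0.105,"y":0.029,"z":0,"twist":0},{"x":-0.145,"y":0.041,"z":0,"twist":0},{"x":-0.185,"y":0.052,"z":0,"twist":0},{"x":-0.225,"y":0.063,"z":0,"twist":0},{"x":-0.265,"y":0.074,"z":0,"twist":0},{"x":-0.305,"y":0.085,"z":0,"twist":0}]}}

```text
time: 4.95
tool_pos: [597.6, 25.6, 193.3]
tcp_rot: [-3.141, 0.0, 1.412]
contact_force: [0.6, 0.1, -1.6]
grip_width: 47.9
finger_force: 30.0
```

{"fn": "play_rows", "kwargs": {"commands": [{"x":-0.04,"y":0.011,"z":0,"twist":0},{"x":-0.08,"y":0.022,"z":0,"twist":0},{"x":-0.115,"y":0.032,"z":0,"twist":0},{"x":-0.145,"y":0.041,"z":0,"twist":0},{"x":-0.165,"y":0.047,"z":0,"twist":0},{"x":-0.176,"y":0.05,"z":0,"twist":0},{"x":-0.18,"y":0.051,"z":0,"twist":0},{"x":-0.18,"y":0.051,"z":0,"twist":0}]}}

```text
time: 5.75
tool_pos: [620.0, -157.1, 193.0]
tcp_rot: [-3.141, -0.001, 1.413]
contact_force: [-0.8, 0.6, -1.1]
grip_width: 48.5
finger_force: 30.0
```

```bash
python3 - <<'E'
from plant import bot
import cv2;from h import *
o=bot.get_obs();print(o['tool_pos'],o['grip_width'],o['finger_force'])
c=bot.capture("scene"); t=bot.capture("top")
print(blobs(c,'yellow'),blobs(t,'yellow'))
i=np.hstack([c["pixels"][100:300,120:360],t["pixels"][80:280,200:440]])
cv2.imwrite("pics/s2.png",cv2.resize(i[:,:,::-1],(800,333)))
E
```

```text
[ 619.96577797 -157.07241739  193.02535764] 48.491818370176766 29.99051660299301
[(25, array([217. , 192.4])), (273, array([236.7, 253. ]))] []
```

View pics/s2.png

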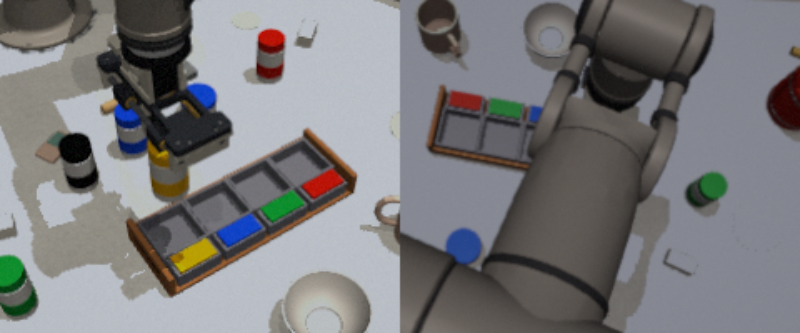

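```bash
python3 - <<'E'
import pickle;from h import *
d=pickle.load(open('d0.pkl','rb'));S=d['scene']
for z in(130,140): print(plane(S,(217,192.4),z))
e=S['eye'];p=plane(S,(217,192.4),135);a=p[:2]-e[:2];a/=np.linalg.norm(a);q=np.array([620,-157.1])-e[:2]
print('bearing lateral offset',a[0]*q[1]-a[1]*q[0])
E
```

```text
[ 566.46468423 -126.08086499  130.        ]
[ 573.99883722 -131.36147388  140.        ]
bearing lateral offset -5.325408244656387
```

```bash
python3 - <<'E'
from plant import bot
import cv2;from h import *
c=bot.capture("scene");h=cv2.cvtColor(c["pixels"],cv2.COLOR_RGB2HSV)
m=cv2.inRange(h,np.array((15,120,25)),np.array((36,255,255)));m[:, :190]=0;m[225:]=0;m[:, 260:]=0
n,l,s,ce=cv2.connectedComponentsWithStats(m);print(s[1:],ce[1:])
for i in range(1,n):
  if s[i,4]<15: continue
  p=plane(c,ce[i],140);e=c['eye'];a=p[:2]-e[:2];a/=np.linalg.norm(a);q=np.array([620,-157.1])-e[:2];print(ce[i],p,a[0]*q[1]-a[1]*q[0],a)
E
```

```text
[[223   1   3   3   4]
 [227   0   7   3  10]
 [259   3   1   4   4]
 [259   9   1   2   2]
 [259  12   1   1   1]
 [222 154   3   4   7]
 [196 158   7   7  22]
 [220 158   1   1   1]
 [190 160   1   2   2]
 [230 160  11  10  43]
 [209 184  13  16 147]
 [211 204  22  14 165]] [[224.25         2.        ]
 [230.           0.6       ]
 [259.           4.5       ]
 [259.           9.5       ]
 [259.          12.        ]
 [223.         155.28571429]
 [198.27272727 160.27272727]
 [220.         158.        ]
 [190.         160.5       ]
 [234.81395349 164.69767442]
 [215.14285714 192.2585034 ]
 [221.99393939 212.12727273]]
[198.27272727 160.27272727] [458.91321432 -97.0456678  140.        ] -34.648036513357596 [-0.84737402  0.53099649]
[234.81395349 164.69767442] [532.89433995 -41.47642487 140.        ] 34.86006668709189 [-0.77634363  0.6303099 ]
[215.14285714 192.2585034 ] [ 570.75284261 -134.19548927  140.        ] -9.149720411067563 [-0.82272713  0.56843652]
[221.99393939 212.12727273] [ 626.65055289 -160.47529897  140.        ] 1.1368405373982569 [-0.81232148  0.58320992]
```

{"fn": "play_rows", "kwargs": {"commands": [{"x":0,"y":0,"z":0.02,"twist":0},{"x":0,"y":0,"z":0.045,"twist":0},{"x":0,"y":0,"z":0.07,"twist":0},{"x":0,"y":0,"z":0.09,"twist":0},{"x":0,"y":0,"z":0.1,"twist":0},{"x":0,"y":0,"z":0.106,"twist":0},{"x":0,"y":0,"z":0.109,"twist":0},{"x":0,"y":0,"z":0.111,"twist":0}]}}

```text
time: 6.7
tool_pos: [620.7, -157.5, 82.9]
tcp_rot: [3.14, 0.0, 1.413]
contact_force: [1.0, -0.5, -1.1]
grip_width: 48.5
finger_force: 30.0
```

{"fn": "play_rows", "kwargs": {"commands": [{"x":0,"y":0,"z":0.001,"twist":0},{"x":0,"y":0,"z":0.001,"twist":0},{"x":0,"y":0,"z":0.002,"twist":0},{"x":0,"y":0,"z":0.002,"twist":0},{"x":0,"y":0,"z":0.002,"twist":0},{"x":0,"y":0,"z":0.002,"twist":0},{"x":0,"y":0,"z":0.002,"twist":0},{"x":0,"y":0,"z":0.002,"twist":0}]}}

```text
time: 7.5
tool_pos: [620.1, -157.6, 80.3]
tcp_rot: [3.141, -0.0, 1.412]
contact_force: [0.6, -0.1, -0.4]
grip_width: 48.2
finger_force: 30.0
```

{"fn": "play_rows", "kwargs": {"commands": [{"x":0,"y":0,"z":0,"twist":0},{"x":0,"y":0,"z":0,"twist":0},{"x":0,"y":0,"z":0,"twist":0},{"x":0,"y":0,"z":0,"twist":0},{"x":0,"y":0,"z":0,"twist":0},{"x":0,"y":0,"z":0,"twist":0},{"x":0,"y":0,"z":0,"twist":0},{"x":0,"y":0,"z":0,"twist":0}], "jaw": 0}}

```text
time: 8.3
tool_pos: [620.1, -157.5, 80.1]
tcp_rot: [3.142, -0.0, 1.412]
contact_force: [0.2, 0.3, -0.2]
grip_width: 91.7
finger_force: 0.0
```

{"fn": "play_rows", "kwargs": {"commands": [{"x":0,"y":0,"z":-0.02,"twist":0},{"x":0,"y":0,"z":-0.045,"twist":0},{"x":0,"y":0,"z":-0.075,"twist":0},{"x":0,"y":0,"z":-0.1,"twist":0},{"x":0.02,"y":-0.013,"z":-0.113,"twist":0},{"x":0.05,"y":-0.033,"z":-0.115,"twist":0},{"x":0.085,"y":-0.056,"z":-0.115,"twist":0},{"x":0.12,"y":-0.08,"z":-0.115,"twist":0}]}}

```text
time: 9.1
tool_pos: [559.3, -25.4, 195.3]
tcp_rot: [3.141, -0.0, 1.412]
contact_force: [0.7, 0.4, 0.1]
grip_width: 91.8
finger_force: 0.0
```

{"fn": "play_rows", "kwargs": {"commands": [{"x":0.035,"y":-0.023,"z":0,"twist":0},{"x":0.07,"y":-0.046,"z":0,"twist":0},{"x":0.105,"y":-0.07,"z":0,"twist":0},{"x":0.14,"y":-0.093,"z":0,"twist":0},{"x":0.17,"y":-0.113,"z":0,"twist":0},{"x":0.195,"y":-0.13,"z":0,"twist":0},{"x":0.21,"y":-0.14,"z":0,"twist":0},{"x":0.218,"y":-0.144,"z":0,"twist":0}]}}

```text
time: 9.9
tool_pos: [451.4, 213.0, 195.3]
tcp_rot: [3.141, -0.0, 1.414]
contact_force: [-0.2, -1.2, -0.2]
grip_width: 91.7
finger_force: 0.0
```

```bash
python3 - <<'E'
from plant import bot
import cv2;from h import *
o=bot.get_obs();print(o['tool_pos'])
c=bot.capture("scene"); t=bot.capture("top")
print(blobs(c,'yellow'),blobs(t,'yellow'))
i=np.hstack([c["pixels"][100:300,120:360],t["pixels"][80:280,200:440]])
cv2.imwrite("pics/s3.png",cv2.resize(i[:,:,::-1],(800,333)))
E
```

```text
[451.36515015 212.97273351 195.34379617]
[(287, array([222.5, 220.8])), (296, array([235.7, 253.1])), (16, array([112.3, 356.9]))] [(350, array([311. , 160.7]))]
```

View pics/s3.png

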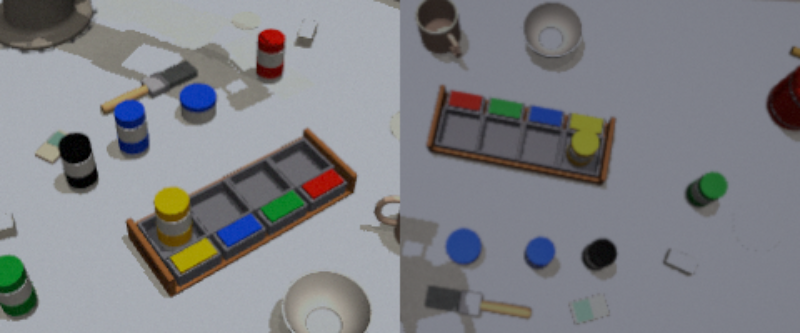

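{"fn": "play_rows", "kwargs": {"commands": [{"x":-0.001,"y":0.001,"z":0.025,"twist":0},{"x":-0.001,"y":0.001,"z":0.055,"twist":0},{"x":-0.001,"y":0.001,"z":0.08,"twist":0},{"x":-0.001,"y":0.001,"z":0.1,"twist":0},{"x":-0.001,"y":0.001,"z":0.115,"twist":0},{"x":-0.001,"y":0.001,"z":0.124,"twist":0},{"x":-0.001,"y":0.001,"z":0.127,"twist":0},{"x":-0.001,"y":0.001,"z":0.127,"twist":0}]}}

```text
time: 10.8
tool_pos: [453.4, 210.0, 68.2]
tcp_rot: [3.141, -0.0, 1.412]
contact_force: [0.0, 0.0, -0.9]
grip_width: 91.7
finger_force: 0.0
```

{"fn": "play_rows", "kwargs": {"commands": [{"x":0,"y":0,"z":0,"twist":0},{"x":0,"y":0,"z":0,"twist":0},{"x":0,"y":0,"z":0,"twist":0},{"x":0,"y":0,"z":0,"twist":0},{"x":0,"y":0,"z":0,"twist":0},{"x":0,"y":0,"z":0,"twist":0},{"x":0,"y":0,"z":0,"twist":0},{"x":0,"y":0,"z":0,"twist":0}], "jaw": 1}}

```text
time: 11.6
tool_pos: [452.8, 210.5, 68.2]
tcp_rot: [-3.141, -0.0, 1.413]
contact_force: [-1.7, 0.1, 2.2]
grip_width: 48.0
finger_force: 30.0
```

{"fn": "play_rows", "kwargs": {"commands": [{"x":0,"y":0,"z":-0.005,"twist":0},{"x":0,"y":0,"z":-0.02,"twist":0},{"x":0,"y":0,"z":-0.04,"twist":0},{"x":0,"y":0,"z":-0.065,"twist":0},{"x":0,"y":0,"z":-0.09,"twist":0},{"x":0,"y":0,"z":-0.11,"twist":0},{"x":0,"y":0,"z":-0.12,"twist":0},{"x":0,"y":0,"z":-0.125,"twist":0}]}}

```text
time: 12.4
tool_pos: [453.2, 210.4, 193.8]
tcp_rot: [3.141, -0.0, 1.412]
contact_force: [0.2, 0.1, -3.5]
grip_width: 47.8
finger_force: 30.0
```

{"fn": "play_rows", "kwargs": {"commands": [{"x":-0.01,"y":0.02,"z":0,"twist":0},{"x":-0.026,"y":0.054,"z":0,"twist":0},{"x":-0.044,"y":0.092,"z":0,"twist":0},{"x":-0.063,"y":0.13,"z":0,"twist":0},{"x":-0.08,"y":0.165,"z":0,"twist":0},{"x":-0.094,"y":0.195,"z":0,"twist":0},{"x":-0.103,"y":0.214,"z":0,"twist":0},{"x":-0.107,"y":0.222,"z":0,"twist":0}]}}

```text
time: 13.2
tool_pos: [656.1, 68.1, 190.9]
tcp_rot: [-3.139, 0.001, 1.411]
contact_force: [0.0, 1.2, -1.6]
grip_width: 48.1
finger_force: 30.0
```

{"fn": "play_rows", "kwargs": {"commands": [{"x":0,"y":0,"z":0.005,"twist":0},{"x":0,"y":0,"z":0.025,"twist":0},{"x":0,"y":0,"z":0.05,"twist":0},{"x":0,"y":0,"z":0.075,"twist":0},{"x":0,"y":0,"z":0.092,"twist":0},{"x":0,"y":0,"z":0.102,"twist":0},{"x":0,"y":0,"z":0.107,"twist":0},{"x":0,"y":0,"z":0.111,"twist":0}]}}

```text
time: 14.0
tool_pos: [655.3, 70.3, 82.4]
tcp_rot: [3.141, -0.0, 1.413]
contact_force: [0.0, -0.7, -1.6]
grip_width: 48.1
finger_force: 30.0
```

{"fn": "play_rows", "kwargs": {"commands": [{"x":0,"y":0,"z":0.001,"twist":0},{"x":0,"y":0,"z":0.001,"twist":0},{"x":0,"y":0,"z":0.002,"twist":0},{"x":0,"y":0,"z":0.002,"twist":0},{"x":0,"y":0,"z":0.002,"twist":0},{"x":0,"y":0,"z":0.003,"twist":0},{"x":0,"y":0,"z":0.003,"twist":0},{"x":0,"y":0,"z":0.003,"twist":0}]}}

```text
time: 14.8
tool_pos: [655.6, 69.8, 80.2]
tcp_rot: [3.141, -0.0, 1.412]
contact_force: [-2.4, 0.3, 6.2]
grip_width: 48.3
finger_force: 30.0
```

{"fn": "play_rows", "kwargs": {"commands": [{"x":0,"y":0,"z":0,"twist":0},{"x":0,"y":0,"z":0,"twist":0},{"x":0,"y":0,"z":0,"twist":0},{"x":0,"y":0,"z":0,"twist":0},{"x":0,"y":0,"z":0,"twist":0},{"x":0,"y":0,"z":0,"twist":0},{"x":0,"y":0,"z":0,"twist":0},{"x":0,"y":0,"z":0,"twist":0}], "jaw": 0}}

```text
time: 15.6
tool_pos: [655.4, 69.8, 79.1]
tcp_rot: [-3.142, -0.0, 1.412]
contact_force: [0.6, 0.0, 0.4]
grip_width: 91.9
finger_force: 0.0
```

{"fn": "play_rows", "kwargs": {"commands": [{"x":0,"y":0,"z":-0.02,"twist":0},{"x":0,"y":0,"z":-0.045,"twist":0},{"x":0,"y":0,"z":-0.075,"twist":0},{"x":0,"y":0,"z":-0.1,"twist":0},{"x":-0.01,"y":-0.011,"z":-0.113,"twist":0},{"x":-0.025,"y":-0.027,"z":-0.115,"twist":0},{"x":-0.045,"y":-0.048,"z":-0.115,"twist":0},{"x":-0.065,"y":-0.07,"z":-0.115,"twist":0}]}}

```text
time: 16.4
tool_pos: [575.2, 16.2, 194.2]
tcp_rot: [3.141, -0.0, 1.413]
contact_force: [1.2, -0.8, 0.7]
grip_width: 91.6
finger_force: 0.0
```

{"fn": "play_rows", "kwargs": {"commands": [{"x":-0.022,"y":-0.023,"z":0,"twist":0},{"x":-0.045,"y":-0.047,"z":0,"twist":0},{"x":-0.068,"y":-0.072,"z":0,"twist":0},{"x":-0.09,"y":-0.096,"z":0,"twist":0},{"x":-0.108,"y":-0.116,"z":0,"twist":0},{"x":-0.118,"y":-0.126,"z":0,"twist":0},{"x":-0.121,"y":-0.13,"z":0,"twist":0},{"x":-0.121,"y":-0.13,"z":0,"twist":0}]}}

```text
time: 17.2
tool_pos: [428.9, -82.5, 194.4]
tcp_rot: [3.141, -0.0, 1.412]
contact_force: [0.3, -1.2, -0.1]
grip_width: 91.7
finger_force: 0.0
```

```bash
python3 - <<'E'
from plant import bot
import cv2;from h import *
o=bot.get_obs();print(o['tool_pos'])
c=bot.capture("scene"); t=bot.capture("top")
for k in('yellow','red'): print(blobs(c,k),blobs(t,k))
i=np.hstack([c["pixels"][100:300,120:360],t["pixels"][80:280,200:440]])
cv2.imwrite("pics/s4.png",cv2.resize(i[:,:,::-1],(800,333)))
E
```

```text
[428.88040474 -82.4894452  194.3584299 ]
[(286, array([222.6, 220.8])), (299, array([235.6, 253.1])), (16, array([112.3, 357. ]))] [(351, array([311. , 160.6]))]
[(271, array([301.3, 181.3])), (107, array([299.1, 201.4])), (238, array([313.4, 209.8])), (1462, array([ 80.8, 370.4])), (376, array([ 22.1, 378.2])), (30, array([114.6, 380.4]))] [(359, array([459.3, 119.3])), (529, array([450.9, 134.6])), (419, array([495.8, 135. ])), (359, array([235.7, 146.5]))]
```

View pics/s4.png

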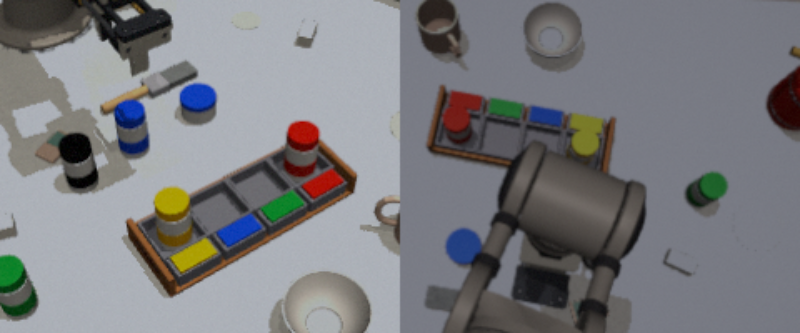

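Red and yellow stand upright in their bays. Now blue: TCP is 126.4 mm above its grasp height.

{"fn": "play_rows", "kwargs": {"commands": [{"x":0,"y":0,"z":0.025,"twist":0},{"x":0,"y":0,"z":0.055,"twist":0},{"x":0,"y":0,"z":0.08,"twist":0},{"x":0,"y":0,"z":0.1,"twist":0},{"x":0,"y":0,"z":0.115,"twist":0},{"x":0,"y":0,"z":0.123,"twist":0},{"x":0,"y":0,"z":0.126,"twist":0},{"x":0,"y":0,"z":0.126,"twist":0}]}}

```text
time: 18.1
tool_pos: [429.0, -82.2, 68.1]
tcp_rot: [3.142, -0.0, 1.413]
contact_force: [0.4, -0.0, 0.9]
grip_width: 91.6
finger_force: 0.0
```

{"fn": "play_rows", "kwargs": {"commands": [{"x":0,"y":0,"z":0,"twist":0},{"x":0,"y":0,"z":0,"twist":0},{"x":0,"y":0,"z":0,"twist":0},{"x":0,"y":0,"z":0,"twist":0},{"x":0,"y":0,"z":0,"twist":0},{"x":0,"y":0,"z":0,"twist":0},{"x":0,"y":0,"z":0,"twist":0},{"x":0,"y":0,"z":0,"twist":0}], "jaw": 1}}

```text
time: 18.9
tool_pos: [428.6, -82.4, 68.2]
tcp_rot: [3.141, -0.0, 1.412]
contact_force: [-0.4, 0.2, 2.1]
grip_width: 48.5
finger_force: 30.0
```

{"fn": "play_rows", "kwargs": {"commands": [{"x":0,"y":0,"z":-0.005,"twist":0},{"x":0,"y":0,"z":-0.02,"twist":0},{"x":0,"y":0,"z":-0.04,"twist":0},{"x":0,"y":0,"z":-0.065,"twist":0},{"x":0,"y":0,"z":-0.09,"twist":0},{"x":0,"y":0,"z":-0.11,"twist":0},{"x":0,"y":0,"z":-0.12,"twist":0},{"x":0,"y":0,"z":-0.125,"twist":0}]}}

```text
time: 19.7
tool_pos: [428.7, -82.4, 193.8]
tcp_rot: [3.141, 0.0, 1.412]
contact_force: [0.1, -0.3, -1.4]
grip_width: 48.2
finger_force: 30.0
```

{"fn": "play_rows", "kwargs": {"commands": [{"x":0.003,"y":0.018,"z":0,"twist":0},{"x":0.008,"y":0.05,"z":0,"twist":0},{"x":0.014,"y":0.085,"z":0,"twist":0},{"x":0.02,"y":0.12,"z":0,"twist":0},{"x":0.026,"y":0.155,"z":0,"twist":0},{"x":0.03,"y":0.18,"z":0,"twist":0},{"x":0.032,"y":0.195,"z":0,"twist":0},{"x":0.033,"y":0.2,"z":0,"twist":0}]}}

```text
time: 20.5
tool_pos: [631.8, -81.2, 191.0]
tcp_rot: [-3.139, -0.0, 1.413]
contact_force: [0.4, 0.3, -2.7]
grip_width: 48.2
finger_force: 30.0
```

{"fn": "play_rows", "kwargs": {"commands": [{"x":0,"y":0,"z":0.005,"twist":0},{"x":0,"y":0,"z":0.025,"twist":0},{"x":0,"y":0,"z":0.05,"twist":0},{"x":0,"y":0,"z":0.075,"twist":0},{"x":0,"y":0,"z":0.092,"twist":0},{"x":0,"y":0,"z":0.102,"twist":0},{"x":0,"y":0,"z":0.107,"twist":0},{"x":0,"y":0,"z":0.111,"twist":0}]}}

```text
time: 21.3
tool_pos: [631.2, -81.4, 82.4]
tcp_rot: [3.141, 0.0, 1.412]
contact_force: [0.7, -1.4, -0.4]
grip_width: 48.3
finger_force: 30.0
```

{"fn": "play_rows", "kwargs": {"commands": [{"x":0,"y":0,"z":0.001,"twist":0},{"x":0,"y":0,"z":0.001,"twist":0},{"x":0,"y":0,"z":0.002,"twist":0},{"x":0,"y":0,"z":0.002,"twist":0},{"x":0,"y":0,"z":0.002,"twist":0},{"x":0,"y":0,"z":0.003,"twist":0},{"x":0,"y":0,"z":0.003,"twist":0},{"x":0,"y":0,"z":0.003,"twist":0}]}}

```text
time: 22.1
tool_pos: [631.4, -81.4, 80.2]
tcp_rot: [3.141, 0.0, 1.412]
contact_force: [-3.0, 0.5, 6.2]
grip_width: 48.3
finger_force: 30.0
```

{"fn": "play_rows", "kwargs": {"commands": [{"x":0,"y":0,"z":0,"twist":0},{"x":0,"y":0,"z":0,"twist":0},{"x":0,"y":0,"z":0,"twist":0},{"x":0,"y":0,"z":0,"twist":0},{"x":0,"y":0,"z":0,"twist":0},{"x":0,"y":0,"z":0,"twist":0},{"x":0,"y":0,"z":0,"twist":0},{"x":0,"y":0,"z":0,"twist":0}], "jaw": 0}}

```text
time: 22.9
tool_pos: [631.2, -81.3, 79.1]
tcp_rot: [-3.142, -0.0, 1.412]
contact_force: [0.0, 0.0, -0.2]
grip_width: 91.9
finger_force: 0.0
```

{"fn": "play_rows", "kwargs": {"commands": [{"x":0,"y":0,"z":-0.02,"twist":0},{"x":0,"y":0,"z":-0.045,"twist":0},{"x":0,"y":0,"z":-0.075,"twist":0},{"x":0,"y":0,"z":-0.1,"twist":0},{"x":-0.01,"y":-0.001,"z":-0.113,"twist":0},{"x":-0.03,"y":-0.003,"z":-0.115,"twist":0},{"x":-0.06,"y":-0.005,"z":-0.115,"twist":0},{"x":-0.095,"y":-0.008,"z":-0.115,"twist":0}]}}

```text
time: 23.7
tool_pos: [607.8, -174.6, 193.6]
tcp_rot: [-3.141, -0.0, 1.414]
contact_force: [-0.2, 1.0, -0.2]
grip_width: 92.0
finger_force: 0.0
```

{"fn": "play_rows", "kwargs": {"commands": [{"x":-0.035,"y":-0.003,"z":0,"twist":0},{"x":-0.07,"y":-0.006,"z":0,"twist":0},{"x":-0.105,"y":-0.01,"z":0,"twist":0},{"x":-0.14,"y":-0.013,"z":0,"twist":0},{"x":-0.175,"y":-0.016,"z":0,"twist":0},{"x":-0.2,"y":-0.018,"z":0,"twist":0},{"x":-0.212,"y":-0.02,"z":0,"twist":0},{"x":-0.215,"y":-0.02,"z":0,"twist":0}]}}

```text
time: 24.5
tool_pos: [553.6, -384.3, 193.3]
tcp_rot: [-3.14, -0.001, 1.41]
contact_force: [0.2, -0.2, 0.1]
grip_width: 91.8
finger_force: 0.0
```

{"fn": "play_rows", "kwargs": {"commands": [{"x":0,"y":0,"z":0.01,"twist":0},{"x":0,"y":0,"z":0.03,"twist":0},{"x":0,"y":0,"z":0.03,"twist":0},{"x":0,"y":0,"z":0.03,"twist":0},{"x":0,"y":0,"z":0.03,"twist":0},{"x":0,"y":0,"z":0.03,"twist":0},{"x":0,"y":0,"z":0.03,"twist":0},{"x":0,"y":0,"z":0.03,"twist":0}]}}

```text
time: 25.3
tool_pos: [554.8, -383.1, 164.5]
tcp_rot: [3.141, 0.0, 1.412]
contact_force: [0.2, 0.8, 0.7]
grip_width: 91.5
finger_force: 0.0
```

Now down 96.5 mm to z = 68, grip and lift.

{"fn": "play_rows", "kwargs": {"commands": [{"x":0,"y":0,"z":0.02,"twist":0},{"x":0,"y":0,"z":0.04,"twist":0},{"x":0,"y":0,"z":0.06,"twist":0},{"x":0,"y":0,"z":0.08,"twist":0},{"x":0,"y":0,"z":0.09,"twist":0},{"x":0,"y":0,"z":0.096,"twist":0},{"x":0,"y":0,"z":0.096,"twist":0},{"x":0,"y":0,"z":0.096,"twist":0}]}}

```text
time: 26.1
tool_pos: [555.2, -383.4, 69.1]
tcp_rot: [3.14, 0.001, 1.412]
contact_force: [0.1, -0.4, 0.6]
grip_width: 91.8
finger_force: 0.0
```

{"fn": "play_rows", "kwargs": {"commands": [{"x":0,"y":0,"z":0,"twist":0},{"x":0,"y":0,"z":0,"twist":0},{"x":0,"y":0,"z":0,"twist":0},{"x":0,"y":0,"z":0,"twist":0},{"x":0,"y":0,"z":0,"twist":0},{"x":0,"y":0,"z":0,"twist":0},{"x":0,"y":0,"z":0,"twist":0},{"x":0,"y":0,"z":0,"twist":0}], "jaw": 1}}

```text
time: 26.9
tool_pos: [554.6, -383.0, 68.1]
tcp_rot: [-3.141, -0.0, 1.412]
contact_force: [-1.0, 0.3, -0.2]
grip_width: 48.3
finger_force: 30.0
```

{"fn": "play_rows", "kwargs": {"commands": [{"x":0,"y":0,"z":-0.005,"twist":0},{"x":0,"y":0,"z":-0.02,"twist":0},{"x":0,"y":0,"z":-0.04,"twist":0},{"x":0,"y":0,"z":-0.065,"twist":0},{"x":0,"y":0,"z":-0.09,"twist":0},{"x":0,"y":0,"z":-0.11,"twist":0},{"x":0,"y":0,"z":-0.12,"twist":0},{"x":0,"y":0,"z":-0.125,"twist":0}]}}

```text
time: 27.7
tool_pos: [555.0, -383.2, 194.8]
tcp_rot: [3.14, 0.001, 1.412]
contact_force: [0.7, -0.3, -2.9]
grip_width: 48.0
finger_force: 30.0
```

```bash
python3 - <<'E'
from plant import bot
import cv2;from h import *
np.set_printoptions(precision=1,suppress=True)
c=bot.capture("scene"); t=bot.capture("top")
for k in('yellow','red','blue'): print(blobs(c,k),blobs(t,k))
i=np.hstack([c["pixels"][100:300,120:360],t["pixels"][80:280,200:440]])
cv2.imwrite("pics/s5.png",cv2.resize(i[:,:,::-1],(800,333)))
E
```

```text
[(280, array([222.7, 220.6])), (297, array([235.7, 253.1]))] [(351, array([311. , 160.7]))]
[(273, array([301.3, 181.3])), (106, array([299.1, 201.3])), (235, array([313.3, 209.9])), (1463, array([ 80.9, 370.4])), (376, array([ 22.1, 378.2])), (38, array([114.6, 380. ]))] [(360, array([235.8, 146.5]))]
[(291, array([238.1, 158.2])), (325, array([249.8, 208.1])), (106, array([249.9, 229. ])), (276, array([263.1, 237.8]))] [(373, array([286.2, 155.8])), (231, array([235.5, 226.6]))]
```

View pics/s5.png

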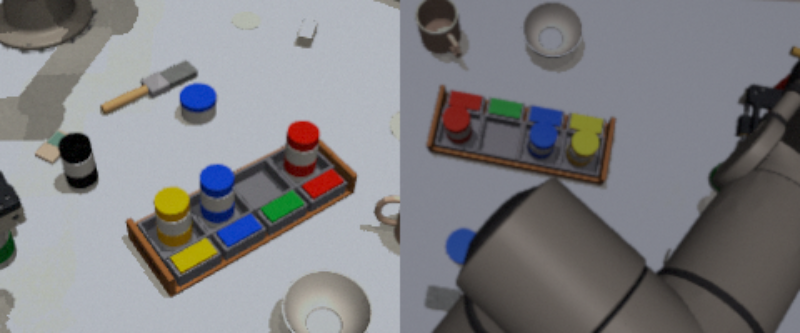

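{"fn": "play_rows", "kwargs": {"commands": [{"x":0.015,"y":0.001,"z":-0.005,"twist":0},{"x":0.045,"y":0.003,"z":-0.01,"twist":0},{"x":0.08,"y":0.006,"z":-0.01,"twist":0},{"x":0.115,"y":0.008,"z":-0.01,"twist":0},{"x":0.15,"y":0.011,"z":-0.01,"twist":0},{"x":0.185,"y":0.013,"z":-0.01,"twist":0},{"x":0.22,"y":0.016,"z":-0.01,"twist":0},{"x":0.255,"y":0.018,"z":-0.01,"twist":0}]}}

```text
time: 28.6
tool_pos: [612.4, -131.3, 202.3]
tcp_rot: [-3.14, -0.001, 1.413]
contact_force: [0.2, -0.3, -2.9]
grip_width: 48.5
finger_force: 30.0
```

{"fn": "play_rows", "kwargs": {"commands": [{"x":0.035,"y":0.003,"z":0,"twist":0},{"x":0.07,"y":0.005,"z":0,"twist":0},{"x":0.1,"y":0.007,"z":0,"twist":0},{"x":0.12,"y":0.009,"z":0,"twist":0},{"x":0.129,"y":0.01,"z":0,"twist":0},{"x":0.132,"y":0.01,"z":0.002,"twist":0},{"x":0.132,"y":0.01,"z":0.006,"twist":0},{"x":0.132,"y":0.01,"z":0.01,"twist":0}]}}

```text
time: 29.4
tool_pos: [643.1, -6.3, 192.5]
tcp_rot: [-3.141, 0.0, 1.411]
contact_force: [-0.6, -0.4, -2.0]
grip_width: 48.2
finger_force: 30.0
```

{"fn": "play_rows", "kwargs": {"commands": [{"x":0,"y":0,"z":0.01,"twist":0},{"x":0,"y":0,"z":0.03,"twist":0},{"x":0,"y":0,"z":0.055,"twist":0},{"x":0,"y":0,"z":0.078,"twist":0},{"x":0,"y":0,"z":0.094,"twist":0},{"x":0,"y":0,"z":0.103,"twist":0},{"x":0,"y":0,"z":0.107,"twist":0},{"x":0,"y":0,"z":0.11,"twist":0}]}}

```text
time: 30.2
tool_pos: [643.7, -5.7, 83.2]
tcp_rot: [3.141, -0.0, 1.412]
contact_force: [0.4, -0.3, -1.8]
grip_width: 48.4
finger_force: 30.0
```

{"fn": "play_rows", "kwargs": {"commands": [{"x":0,"y":0,"z":0.001,"twist":0},{"x":0,"y":0,"z":0.001,"twist":0},{"x":0,"y":0,"z":0.002,"twist":0},{"x":0,"y":0,"z":0.002,"twist":0},{"x":0,"y":0,"z":0.002,"twist":0},{"x":0,"y":0,"z":0.003,"twist":0},{"x":0,"y":0,"z":0.003,"twist":0},{"x":0,"y":0,"z":0.003,"twist":0}]}}

```text
time: 31.0
tool_pos: [643.4, -5.2, 80.1]
tcp_rot: [3.142, -0.0, 1.412]
contact_force: [-0.1, 0.7, -2.1]
grip_width: 48.2
finger_force: 30.0
```

{"fn": "play_rows", "kwargs": {"commands": [{"x":0,"y":0,"z":0.0005,"twist":0},{"x":0,"y":0,"z":0.001,"twist":0},{"x":0,"y":0,"z":0.001,"twist":0},{"x":0,"y":0,"z":0.001,"twist":0},{"x":0,"y":0,"z":0.001,"twist":0},{"x":0,"y":0,"z":0.001,"twist":0},{"x":0,"y":0,"z":0.001,"twist":0},{"x":0,"y":0,"z":0.001,"twist":0}]}}

```text
time: 31.8
tool_pos: [643.5, -5.3, 80.0]
tcp_rot: [3.141, -0.0, 1.412]
contact_force: [-3.5, 0.3, 5.3]
grip_width: 48.3
finger_force: 30.0
```

{"fn": "play_rows", "kwargs": {"commands": [{"x":0,"y":0,"z":0,"twist":0},{"x":0,"y":0,"z":0,"twist":0},{"x":0,"y":0,"z":0,"twist":0},{"x":0,"y":0,"z":0,"twist":0},{"x":0,"y":0,"z":0,"twist":0},{"x":0,"y":0,"z":0,"twist":0},{"x":0,"y":0,"z":0,"twist":0},{"x":0,"y":0,"z":0,"twist":0}], "jaw": 0}}

```text
time: 32.6
tool_pos: [643.4, -5.3, 79.1]
tcp_rot: [3.141, -0.0, 1.412]
contact_force: [-0.3, -0.2, 0.2]
grip_width: 91.9
finger_force: 0.0
```

{"fn": "play_rows", "kwargs": {"commands": [{"x":0,"y":0,"z":-0.02,"twist":0},{"x":0,"y":0,"z":-0.045,"twist":0},{"x":0,"y":0,"z":-0.075,"twist":0},{"x":0,"y":0,"z":-0.105,"twist":0},{"x":0.02,"y":-0.02,"z":-0.12,"twist":0},{"x":0.06,"y":-0.05,"z":-0.12,"twist":0},{"x":0.1,"y":-0.08,"z":-0.12,"twist":0},{"x":0.14,"y":-0.11,"z":-0.12,"twist":0}]}}

```text
time: 33.4
tool_pos: [555.8, 151.5, 199.4]
tcp_rot: [3.141, -0.0, 1.411]
contact_force: [0.1, -0.5, -0.4]
grip_width: 91.7
finger_force: 0.0
```

{"fn": "play_rows", "kwargs": {"commands": [{"x":0.04,"y":-0.03,"z":0,"twist":0},{"x":0.08,"y":-0.06,"z":0,"twist":0},{"x":0.12,"y":-0.08,"z":0,"twist":0},{"x":0.15,"y":-0.1,"z":0,"twist":0},{"x":0.15,"y":-0.1,"z":0,"twist":0},{"x":0.15,"y":-0.1,"z":0,"twist":0},{"x":0.15,"y":-0.1,"z":0,"twist":0},{"x":0.15,"y":-0.1,"z":0,"twist":0}]}}

```text
time: 34.2
tool_pos: [482.4, 313.0, 199.1]
tcp_rot: [3.141, 0.0, 1.411]
contact_force: [0.0, -0.4, -0.8]
grip_width: 91.8
finger_force: 0.0
```

```bash
python3 - <<'E'
from plant import bot
import cv2;from h import *
np.set_printoptions(precision=1,suppress=True)
c=bot.capture("scene"); t=bot.capture("top")
for k in('yellow','red','blue','green','black'): print(k,blobs(c,k,60),blobs(t,k,60))
i=np.hstack([c["pixels"][100:300,120:360],t["pixels"][80:280,200:440]])
cv2.imwrite("pics/s6.png",cv2.resize(i[:,:,::-1],(800,333)))
E
```

```text
yellow [(287, array([222.7, 220.8])), (296, array([235.7, 253.1]))] [(352, array([311. , 160.7]))]
red [(271, array([301.3, 181.3])), (108, array([299. , 201.3])), (237, array([313.5, 209.8])), (1459, array([ 80.8, 370.4])), (376, array([ 22.1, 378.2]))] [(359, array([459.3, 119.3])), (538, array([450.9, 134.7])), (425, array([495.8, 135.1])), (363, array([235.7, 146.6]))]
blue [(291, array([238.1, 158.2])), (326, array([249.8, 208.1])), (106, array([250., 229.])), (276, array([263.1, 237.8]))] [(373, array([286.2, 155.7])), (320, array([237.7, 227.5]))]
green [(290, array([276.2, 194.4])), (96, array([274.9, 214.9])), (244, array([288.9, 223.6]))] [(342, array([260.9, 151.2]))]
black [(79, array([170.2,  15.9])), (829, array([322.5,  39.1])), (74, array([298. ,  47.6])), (834, array([119.8,  68.4])), (63, array([306.9,  65.3])), (263, array([164.7, 188.8])), (105, array([169.5, 208. ]))] [(94, array([173.9,  41.7])), (237, array([ 62.2, 189.5])), (118, array([  4.9, 188.7])), (90, array([ 92.2, 190.9])), (139, array([ 46.5, 222.2])), (204, array([320.5, 231.8])), (108, array([ 50.3, 346.7])), (1018, array([247.5, 370.9]))]
```

View pics/s6.png

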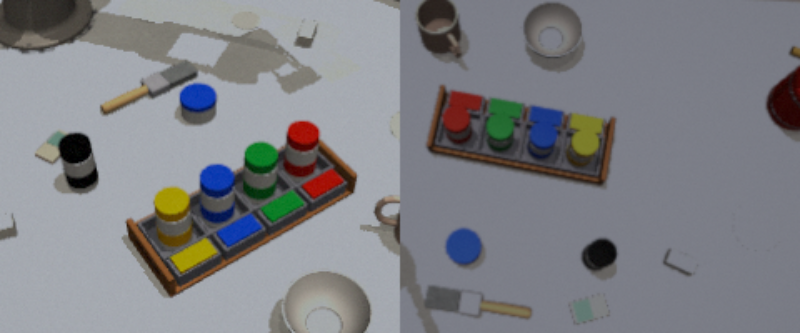

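All four jars are upright in the bays of their colour. The tub and the black jar haven't moved, and the arm is clear. A quick check of the jar positions, then I hand in.

```bash
python3 - <<'E'
import pickle;from h import *
from plant import bot
np.set_printoptions(precision=1,suppress=True)
S=pickle.load(open('d0.pkl','rb'))['scene']
B={'yellow':((222.7,220.8),(619.3,-157.5)),'red':((301.3,181.3),(655.8,70.5)),'blue':((249.8,208.1),(631.3,-81.5)),'green':((276.2,194.4),(643.4,-5.5))}
bad=0
for k,(u,b) in B.items():
  e=plane(S,u,95)[:2]-b; print(k,e); bad|=np.linalg.norm(e)>9
if not bad: print(bot.close_job())
E
```

```text
yellow [-2.2  3.5]
red [-0.8 -0.2]
blue [ 0.1 -1.4]
green [-0.2 -1.4]
the job is handed in; nothing more can be done
None
```

The job is handed in: all four glaze jars stand upright in the bays of their colour, about 4 mm or less from centre by the last camera check, and the black-lidded jar and blue tub were not moved; no verdict came back.

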